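Switch the ball sorter over and run the batch into the empty tray

TASK

The left tray of the ball sorter is full. Push the raised right-hand end of its seesaw down with the fingertips until it rocks over its pivot and lies tipped to the right, then press the red feed lever down and keep it down until all five waiting steel balls have rolled through into the empty right tray, and let it spring back up. Nothing needs grasping: use only the fingers, do not touch the balls, and leave the other things on the bench where they are.

Things in the scene. Friction and masses are not known exactly. Their poses are not given: they have to be found in the camera images.
- sorter: Ball sorter fixed to the bench: green base, grey metal chutes, 370 mm long (x) by 262 mm wide (y) by 200 mm high. Origin on the bench surface under the seesaw's middle; x points to the back (away from the robot), y to the left. The seesaw is a dark steel trough lying across it (170 mm along y, 58 mm along x) on a pin along x, 88 mm high. Balls roll to its low end and on into the tray there.
- feed_end (a point): Middle of the lower end of the feed track's floor: sorter x = 20 mm, 142 mm high, over the middle of the seesaw. The track (24 mm wide inside) rises from here to sorter x = 168 mm; the balls wait on it.
- right_chute (a point): Middle of the right outlet chute's floor beside the seesaw's right end, sorter y = -102 mm. It runs down towards the robot into the right tray; its outer wall stands at y = -125 mm, up to 100 mm high.
- seesaw (a joint): Tilt of the seesaw, rad: -0.28 = tipped to the left (left end low, on its buffer; as it starts), +0.28 = tipped to the right. It is top-heavy: beyond level (0) it falls the rest of the way by itself and stays. Under 1 N at a thumb plate moves it.
- right_plate (a point): Middle of the top face of the yellow ribbed thumb plate (36 x 36 x 4 mm) at the front of the seesaw's right end, 66 mm along the seesaw from its pivot, at sorter x = -47 mm. 139 mm high at the start, 103 mm when tipped right; on the way it moves 19 mm to the right (sorter y from -54 to -73 mm).
- left_plate (a point): The same point on the left end's yellow thumb plate; low at the start.
- feed_lever (a joint): Angle of the feed lever, rad: 0 = up, its blade bars the feed track; 0.5 = pressed fully down (end stop). Beyond 0.4 the balls pass freely. Springs back up when let go.
- lever_pad (a point): Middle of the top face of the red thumb pad (30 mm along x, 36 mm along y) at the outer left end of the feed lever; sorter x = 48 mm, y = 115 mm, about 188 mm high when up. The lever turns about a pin along x, 70 mm nearer the middle and 180 mm high; pressed fully, the pad is about 35 mm lower. Pressing takes 2 N at first, 4 N when fully down.
- right_tray_floor (a point): Middle of the inner floor of the right blue tray (inside 90 x 88 mm, walls 34 mm high), empty at the start, fixed in front of the right chute at sorter x = -128, y = -102 mm; axes as the sorter's.
- left_tray_floor (a point): Middle of the inner floor of the left blue tray, which is full of steel balls.
- ball_1_center (a point): Centre of steel ball 1 of the 5 waiting in a row on the feed track (20 mm in diameter, 33 g); ball 1 is the first behind the lever's blade.
- ball_2_center (a point): Centre of steel ball 2 of the 5 waiting in a row on the feed track (20 mm in diameter, 33 g); ball 1 is the first behind the lever's blade.
- ball_3_center (a point): Centre of steel ball 3 of the 5 waiting in a row on the feed track (20 mm in diameter, 33 g); ball 1 is the first behind the lever's blade.
- ball_4_center (a point): Centre of steel ball 4 of the 5 waiting in a row on the feed track (20 mm in diameter, 33 g); ball 1 is the first behind the lever's blade.
- ball_5_center (a point): Centre of steel ball 5 of the 5 waiting in a row on the feed track (20 mm in diameter, 33 g); ball 1 is the first behind the lever's blade.
- carton: Small printed carton with a red lid, 71 x 106 x 56 mm, standing right of the feed track; origin under its middle. Leave it.
- spanner: Steel spanner, 23 x 136 x 6 mm, lying left of the feed track. Leave it.
- tape: Yellow tape measure, 38 x 79 x 62 mm, at the right of the bench. Leave it.
- long_spanner: Steel spanner, 29 x 168 x 7 mm, lying at the right edge of the bench. Leave it.
- pliers: Long-nose pliers with blue handles, 163 mm long, lying beside the vice. Leave them.

How it is judged:
By the outcome, as a careful person would: the job done as asked, in the order asked, and still so for the second after the job is handed in, with the robot touching nothing.
It also fails if it takes over 45 s, if anything falls off the work surface, if the arm or the gripper's body presses on something with over 40 N, if the wrist force passes 120 N, or if a joint passes its speed limit or range.

ROBOT

A 6-joint arm with a two-finger parallel gripper is mounted at the origin on a cart in front of the work surface, level with it; the furniture and walls round the work are solid. World frame = base frame: x ahead of the robot, y to its left, z up, the work surface at z = 0. Lengths are in mm, angles in degrees, forces in N, time in s.
With the tool pointing down it reaches from about 350 to 850 mm from the base axis. Payload 8.1 kg.
Tool frame: the origin (TCP) lies at the centre of the arm's flange, where the gripper is bolted on; the fingertips stand 173 mm ahead of it and the grasp point (between the pads) lies 155 mm ahead of it; z points along the fingers, y is the line along which they close (so a half turn about z gives the same grasp; the last joint's range is limited). The gripper opens to 85 mm and grips with 20 to 120 N. Pads are 22 mm wide; open, the fingers measure 114 mm over their backs; the gripper's body (76 mm by 85 mm) begins 54 mm behind the grasp point. The pads swing forward as they close: fully open they stand 13 mm farther back than shut.
Start: joints at [-72.387, 7.471, 85.268, -0, 87.261, -4.893], TCP at [229.686, -554.302, 404.692] pointing down, gripper open.
Joint ranges: [-169.43, 169.43], [-51.17, 129.36], [1.28, 143.12], [-76.62, 256.62], [0, 156.53], [-152.29, 152.29]. Speed limits (degrees/s): [136.94, 136.94, 159.86, 180, 180, 180].

INTERFACE

Orientations are given as [roll, pitch, yaw] about the fixed x, y, z axes, in that order (R = Rz(yaw) Ry(pitch) Rx(roll)).
In Python, from bench import * gives the robot as it stands.
- The arm moves only by the shell command python3 -m jog 'ROWS' [FORCE]. ROWS is text: rows parted by semicolons, each of 7 numbers parted by spaces: the shift along the tool's x, y, z scaled (see below), then the turn, a rotation vector about the tool's x, y, z scaled (see below), then the closure, from -1 (fully open) to 1 (shut). In form: tx ty tz wx wy wz hand; .... A call has 1 to 5 rows; each row shifts and turns the commanded pose from where the row before left it, along the tool's axes as they then stand; what a row does not reach is not made up. The controller multiplies each number of a shift by 0.1 m and each number of a turn by 60 degrees. A row lasts 1/8 s, in which the tool goes at most 62.5 mm and 10.7 degrees, less where a joint would pass 70% of its speed; a pose out of reach is approached as far as the arm can. A call with a number of a shift or a turn outside -1 to 1 is refused whole. A call with a gripper value outside its range is refused whole. The fingers move at their own pace and stop on an object; FORCE is the grip in N (left out, the last holds). Time passes only in rows, so rows that do not move let the fingers close. It gives the time, the measured TCP pose, the force, the opening and the grip force at its end, in the units of the state.
- sense(): the state, without advancing time (a new reading comes with each control period).
- snapshot(name): name is "side" or "top"; returns a dict with "img" (384x512x3 uint8, red, green, blue), "fx", "fy", "cx", "cy" (pixels), "extrinsics" (4x4, takes a point from camera to world coordinates). Camera axes: x right, y down, z forward; pixel columns grow to the right and rows downward; lengths in mm; the calibration is good to about 2 mm. A picture is of the moment at which its call begins. There is no depth.
- hand_in(): hands the job in; it is judged then, once.
The state is a dict: "time": time; "joint_pos": joint angles; "qd": joint speeds; "joint_efforts": joint torques, N m; "tool_pos": TCP position; "tcp_rot": TCP orientation; "ft_force": force on the tool from outside, world axes, zero at the start; "wrist_torque": the same for the moment, N m; "finger_gap": finger opening in mm; "grip_force": force on a finger pad.
Only numpy, scipy, OpenCV 4.12 (cv2) and the standard library are available. Lean on these libraries where they do the work, as an engineer would, in place of code of your own. Each camera call takes 0.05 s, during which the arm holds its last target. There are 200 camera calls.

## Working session

There is one attempt and no reset: what is moved stays moved. The work goes in short steps, Python scripts to look and compute and a shell command to move; the robot and the scene stay as the last step left them, time stands still between calls to the robot, and variables do not carry over. Pictures are saved under pics/ and viewed, at most 10 in all, crops included, and the job is handed in when it is done.

```bash
mkdir -p pics; python3 - <<'E'
from bench import *
import cv2,numpy as np
for n in("top","side"):
    s=snapshot(n); cv2.imwrite(f"pics/{n}0.png",s["img"][:,:,::-1]); np.savez(f"{n}0.npz",**s)
    print(n,s["fx"],s["fy"],s["cx"],s["cy"]);print(np.round(s["extrinsics"],3))
print(sense())
E
```

```text
top 380.75203518733866 380.75203518733866 257.66846306228496 192.17592238559638
[[ 1.50000e-02 -9.81000e-01  1.92000e-01  3.98332e+02]
 [-1.00000e+00 -1.40000e-02  6.00000e-03 -2.17689e+02]
 [-4.00000e-03 -1.92000e-01 -9.81000e-01  9.90096e+02]
 [ 0.00000e+00  0.00000e+00  0.00000e+00  1.00000e+00]]
side 407.6382876357622 407.6382876357622 253.5096720942611 191.27622112903398
[[-1.00000e+00  1.50000e-02 -2.70000e-02  6.21287e+02]
 [ 3.10000e-02  5.42000e-01 -8.40000e-01  8.25954e+02]
 [ 2.00000e-03 -8.40000e-01 -5.42000e-01  7.97554e+02]
 [ 0.00000e+00  0.00000e+00  0.00000e+00  1.00000e+00]]
{'time': 0.1, 'joint_pos': array([-7.23870865e+01,  7.50936971e+00,  8.53228803e+01, -4.50805804e-04,
        8.72600458e+01, -4.89328280e+00]), 'qd': array([ 0.06933677, -0.19164925, -0.08718348,  0.14535705, -0.0413064 ,
        0.06870518]), 'joint_efforts': array([ 1.39951382e-03, -5.70952499e+01, -5.01940763e+01, -8.19027764e-05,
        8.24228773e-03,  1.68295287e-05]), 'tool_pos': array([ 229.62578015, -554.10267637,  403.76533038]), 'tcp_rot': array([-1.79908002e+02, -7.42422534e-03,  2.25062122e+01]), 'ft_force': array([ 1.02297004,  0.33424796, -0.61432085]), 'wrist_torque': array([-0.00564876,  0.00636033,  0.00371227]), 'grip_force': 0.0, 'finger_gap': 85.25816777204281}
```

View pics/top0.png

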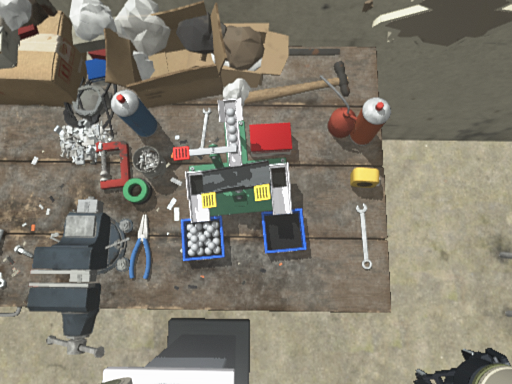

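View pics/side0.png

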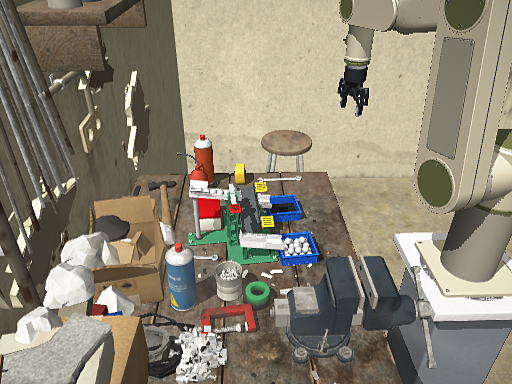

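The top view shows the yellow plates at about (209,200) and (263,192), the red lever pad at (181,153) and the blue trays at (203,240) and (285,230). The right end is raised. Next I'll fit the sorter pose from the colour masks.

```bash
cat > h.py <<'E'
import numpy as np,cv2
def ray(s,u,v,z):
    E=s["extrinsics"];d=E[:3,:3]@np.array([(u-s["cx"])/s["fx"],(v-s["cy"])/s["fy"],1]);o=E[:3,3]
    return (o+d*(z-o[2])/d[2])
def blobs(img,lo,hi,box,mn=15):
    h=cv2.cvtColor(img,cv2.COLOR_RGB2HSV);m=cv2.inRange(h,lo,hi);k=np.zeros_like(m);x0,y0,x1,y1=box;k[y0:y1,x0:x1]=255
    m=cv2.morphologyEx(m&k,cv2.MORPH_CLOSE,np.ones((5,5),np.uint8))
    n,l,st,c=cv2.connectedComponentsWithStats(m)
    return [(np.round(c[i],1),st[i]) for i in range(1,n) if st[i][4]>=mn]
E
python3 - <<'E'
from h import *
t=dict(np.load("top0.npz"));s=dict(np.load("side0.npz"))
Y=((20,120,110),(35,255,255));R=((0,140,100),(8,255,255))
for n,c,b in(("top",t,(165,130,320,260)),("side",s,(180,170,300,250))):
    for k,(lo,hi) in dict(Y=Y,R=R).items(): print(n,k,blobs(c["img"],lo,hi,b))
    print(n,"blue",blobs(c["img"],(110,130,80),(125,255,255),(165,170,330,275),60))
# sorter fit from top
yb=sorted([q[0] for q in blobs(t["img"],*Y,(165,130,320,260))],key=lambda q:q[0])
rb=sorted([q[0] for q in blobs(t["img"],*R,(165,130,320,260))],key=lambda q:q[0])
W=[ray(t,*yb[0],103),ray(t,*yb[-1],139),ray(t,*rb[0],188)]
L=np.array([[-47,73],[-47,-54],[48,115]],float);W=np.array(W)[:,:2];print(W)
lc=L-L.mean(0);wc=W-W.mean(0)
a=np.arctan2((lc[:,0]*wc[:,1]-lc[:,1]*wc[:,0]).sum(),(lc*wc).sum())
r=np.array([[np.cos(a),-np.sin(a)],[np.sin(a),np.cos(a)]]);p=W.mean(0)-r@L.mean(0)
print("yaw",np.degrees(a),"origin",p,"res",W-(L@r.T+p))
# check in side view
E=np.linalg.inv(s["extrinsics"])
for q in [(-47,73,103),(-47,-54,139),(48,115,188)]:
    w=np.r_[r@q[:2]+p,q[2],1];c=(E@w)[:3];print(np.round(w,0),"side px",s["fx"]*c[0]/c[2]+s["cx"],s["fy"]*c[1]/c[2]+s["cy"])
def up(c,n,x0,y0,x1,y1):
    cv2.imwrite(n,cv2.resize(c["img"][y0:y1,x0:x1,::-1],None,fx=4,fy=4,interpolation=cv2.INTER_CUBIC))
up(t,"pics/tc.png",160,110,320,255)
E
```

```text
top Y [(array([261.8, 192. ]), array([254, 184,  17,  17, 250], dtype=int32)), (array([209. , 199.7]), array([201, 192,  16,  16, 201], dtype=int32))]
top R [(array([270.1, 139.6]), array([250, 130,  42,  21, 835], dtype=int32)), (array([180.6, 153.1]), array([173, 146,  17,  15, 220], dtype=int32))]
top blue [(array([284.9, 233.4]), array([262, 208,  45,  45, 438], dtype=int32)), (array([201.6, 241.4]), array([181, 216,  44,  45, 416], dtype=int32))]
side Y [(array([239.2, 176.4]), array([235, 170,  10,  14, 127], dtype=int32)), (array([260.3, 186.4]), array([254, 182,  13,  10, 113], dtype=int32)), (array([266.9, 221.2]), array([261, 216,  14,  13, 138], dtype=int32))]
side R [(array([201.4, 175.2]), array([189, 170,  24,  14, 248], dtype=int32)), (array([234.5, 207.9]), array([229, 203,  12,  10, 106], dtype=int32)), (array([214.2, 216.7]), array([206, 214,  15,   4,  18], dtype=int32))]
side blue [(array([285.2, 208.5]), array([266, 194,  36,  28, 543], dtype=int32)), (array([299.3, 250.5]), array([279, 231,  40,  35, 585], dtype=int32))]
[[ 552.29038939  -96.97432496]
 [ 565.53724202 -221.49313723]
 [ 640.31858743  -42.17224204]]
yaw 6.774048405836659 origin [ 606.54365251 -162.75945394] res [[ 1.0292883  -1.16141319]
 [-0.70404267  0.43319214]
 [-0.32524563  0.72822105]]
[551. -96. 103.   1.] side px 267.5809044861269 220.49257552356082
[ 566. -222.  139.    1.] side px 260.3992727196576 186.08179114493032
[641. -43. 188.   1.] side px 235.14803238528214 207.15188659184463
```

View pics/tc.png

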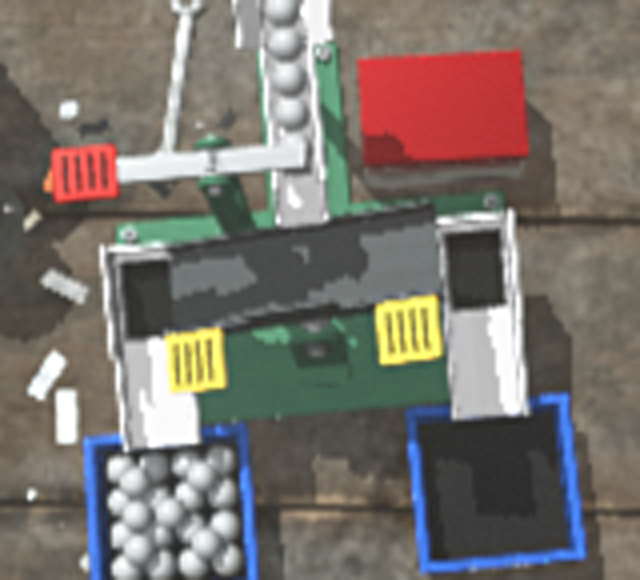

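The fit is good: residuals are about 1 mm and the side view agrees. The sorter is at (606.5, −162.8), yaw 6.77°. Next I turn the tool to line up with it (tool x = sorter x, tool y = −sorter y), shut the fingers and start the approach.

```bash
cat >> h.py <<'E'
def loc(s,n=0):
    a=np.radians(6.774);p=s["tool_pos"];d=p[:2]-np.array([606.54,-162.76]);c,q=np.cos(a),np.sin(a)
    print("t",round(s["time"],2),"local",np.round([c*d[0]+q*d[1],-q*d[0]+c*d[1],p[2]-173],1),"rpy",np.round(s["tcp_rot"],2),"F",np.round(s["ft_force"],1),"gap",round(s["finger_gap"],1))
E
python3 -m jog '0 0 0 0 0 0.131 1; 0 0 0 0 0 0.131 1; 0.46 -0.36 0 0 0 0 1; 0.46 -0.36 0 0 0 0 1; 0.46 -0.36 0 0 0 0 1' 20
python3 -c "
from bench import *;from h import *;loc(sense())"
```

```text
time: 0.72
tool_pos: [354.8, -429.4, 404.2]
tcp_rot: [-180.0, 0.0, 6.7]
ft_force: [1.1, 0.2, -0.0]
finger_gap: 0.3
grip_force: 0.0
t 0.72 local [-281.5 -235.1  231.2] rpy [-1.7996e+02  1.0000e-02  6.7400e+00] F [ 1.1  0.2 -0. ] gap 0.3
```

```bash

python3 -m jog '0.46 -0.36 0 0 0 0 1; 0.46 -0.36 0 0 0 0 1; 0.46 -0.36 0 0 0 0 1; 0.46 -0.36 0 0 0 0 1; 0.46 -0.36 0 0 0 0 1' >/dev/null
python3 -m jog '0 0 0.2 0 0 0 1; 0 0 0.2 0 0 0 1; 0 0 0.2 0 0 0 1;0 0 0 0 0 0 1;0 0 0 0 0 0 1' >/dev/null
python3 - <<'E'
from bench import *
from h import *
loc(sense())
for n in("top","side"):
    s=snapshot(n);b=(160,110,320,255) if n=="top" else (170,100,330,245)
    o=s["img"][b[1]:b[3],b[0]:b[2],::-1];cv2.imwrite(f"pics/{n}1.png",cv2.resize(o,None,fx=4,fy=4,interpolation=2))
a,b=[cv2.resize(cv2.imread(f"pics/{n}1.png"),(400,400)) for n in("top","side")];cv2.imwrite("pics/m1.png",np.hstack([a,b]))
E
```

```text
t 1.98 local [-52.9 -57.1 172.1] rpy [ 1.7999e+02 -1.0000e-02  6.7100e+00] F [-0.4  0.2  0.2] gap -0.2
```

View pics/m1.png

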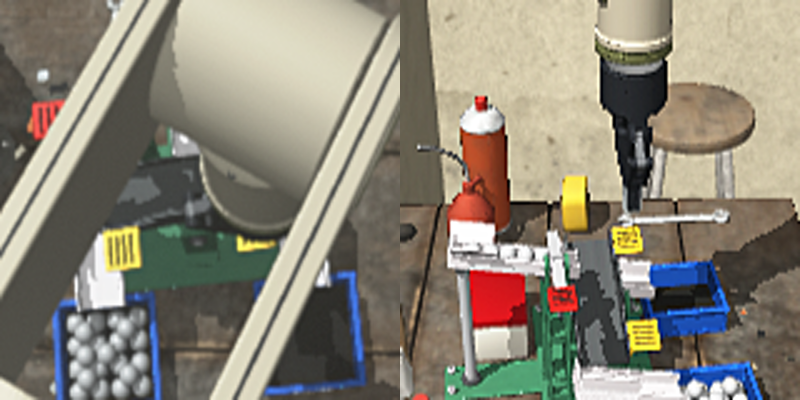

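The side view shows the shut fingertips at about (632,208), right above the raised right plate at (627,238). Now I push down, drifting right with the plate.

```bash

python3 -m jog '0.05 0 0.15 0 0 0 1; 0 0 0.1 0 0 0 1; 0 0.02 0.08 0 0 0 1; 0 0.02 0.08 0 0 0 1; 0 0.03 0.08 0 0 0 1'
python3 -m jog '0 0.03 0.08 0 0 0 1; 0 0.03 0.07 0 0 0 1; 0 0 0 0 0 0 1; 0 0 0 0 0 0 1'
python3 - <<'E'
from bench import *
from h import *
loc(sense())
s=snapshot("side");print(blobs(s["img"],(20,120,110),(35,255,255),(245,170,300,250)))
E
```

```text
time: 2.7
tool_pos: [566.9, -231.4, 295.2]
tcp_rot: [180.0, -0.0, 6.8]
ft_force: [-0.1, -1.8, 1.2]
finger_gap: -0.0
grip_force: 0.5
time: 3.2
tool_pos: [567.6, -237.2, 280.9]
tcp_rot: [180.0, -0.0, 6.8]
ft_force: [0.0, -0.5, 0.1]
finger_gap: -0.1
grip_force: 0.0
t 3.2 local [-47.4 -69.3 107.9] rpy [ 1.80e+02 -1.00e-02  6.78e+00] F [ 0.  -0.5  0.1] gap -0.1
[(array([260. , 193.9]), array([254, 191,  12,   5,  29], dtype=int32)), (array([265.8, 207.5]), array([260, 205,  14,  10,  73], dtype=int32))]
```

```bash

python3 -m jog '0 0 -0.4 0 0 0 1; 0 0 -0.4 0 0 0 1; 0 0 -0.4 0 0 0 1; 0 0 0 0 0 0 1' 
python3 -m jog '0.24 -0.46 0 0 0 0 1; 0.24 -0.46 0 0 0 0 1; 0.24 -0.46 0 0 0 0 1; 0.23 -0.46 0 0 0 0 1; 0 0 0 0 0 0 1'
python3 - <<'E'
from bench import *
from h import *
loc(sense())
for n in("top","side"):
    s=snapshot(n);b=(160,110,320,255) if n=="top" else (170,100,330,245)
    print(n,blobs(s["img"],(20,120,110),(35,255,255),(165,170,300,250)))
    o=s["img"][b[1]:b[3],b[0]:b[2],::-1];cv2.imwrite(f"pics/{n}2.png",cv2.resize(o,(400,400),interpolation=2))
a,b=[cv2.imread(f"pics/{n}2.png") for n in("top","side")];cv2.imwrite("pics/m2.png",np.hstack([a,b]))
E
```

```text
time: 3.75
tool_pos: [568.6, -237.5, 406.4]
tcp_rot: [179.7, -0.4, 6.8]
ft_force: [0.6, -0.2, -0.7]
finger_gap: -0.2
grip_force: 0.0
time: 4.38
tool_pos: [640.7, -39.5, 399.7]
tcp_rot: [-179.9, 0.0, 7.1]
ft_force: [-0.5, 0.2, -0.5]
finger_gap: -0.1
grip_force: 0.0
t 4.38 local [ 48.4 118.4 226.7] rpy [-1.7993e+02  4.0000e-02  7.0600e+00] F [-0.5  0.2 -0.5] gap -0.1
top [(array([268.6, 194.2]), array([261, 187,  16,  16, 223], dtype=int32)), (array([213.8, 196.1]), array([206, 189,  16,  16, 234], dtype=int32))]
side [(array([242.9, 176.8]), array([242, 170,   3,  14,  29], dtype=int32)), (array([259.8, 193.3]), array([254, 191,  12,   5,  46], dtype=int32)), (array([266.1, 208.7]), array([261, 205,  13,  10,  43], dtype=int32))]
```

View pics/m2.png

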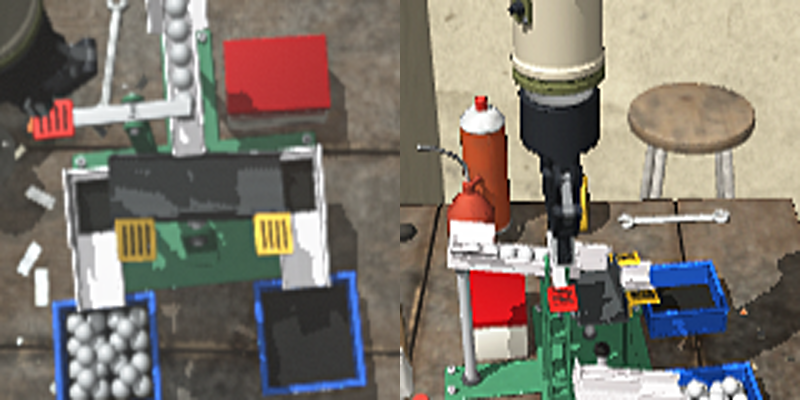

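The seesaw lies tipped to the right: in the top view the right plate has moved to (272,233) and is low. In the side view the fingertips at (562,262) are just above the red pad at (565,298). Pressing the lever now, in steps.

```bash

python3 -m jog '0 0 0.15 0 0 0 1; 0 0 0.15 0 0 0 1; 0 0 0.1 0 0 0 1; 0 0 0.1 0 0 0 1; 0 0 0 0 0 0 1' 
python3 -m jog '0 0 0.08 0 0 0 1; 0 0 0.06 0 0 0 1; 0 0 0 0 0 0 1'
python3 -c "
from bench import *;from h import *;loc(sense())"
```

```text
time: 5.1
tool_pos: [640.0, -43.5, 349.8]
tcp_rot: [180.0, 0.1, 6.8]
ft_force: [-2.1, -0.6, 2.9]
finger_gap: -0.3
grip_force: 1.3
time: 5.48
tool_pos: [640.3, -43.1, 336.4]
tcp_rot: [-180.0, -0.0, 6.8]
ft_force: [1.4, 0.6, 2.8]
finger_gap: -0.2
grip_force: 1.6
t 5.47 local [ 47.6 114.8 163.4] rpy [-1.7999e+02 -2.0000e-02  6.7900e+00] F [1.4 0.6 2.8] gap -0.2
```

```bash

python3 -m jog '0 0 0.03 0 0 0 1; 0 0 0.02 0 0 0 1; 0 0 0 0 0 0 1; 0 0 0 0 0 0 1'
python3 -m jog '0 0 0.02 0 0 0 1; 0 0 0 0 0 0 1; 0 0 0 0 0 0 1'
```

```text
time: 5.98
tool_pos: [640.2, -43.1, 331.8]
tcp_rot: [-180.0, -0.0, 6.8]
ft_force: [0.8, -0.3, 4.0]
finger_gap: -0.0
grip_force: 1.7
time: 6.35
tool_pos: [640.2, -43.2, 329.7]
tcp_rot: [-180.0, -0.0, 6.8]
ft_force: [0.4, -0.3, 4.1]
finger_gap: 0.1
grip_force: 1.8
```

```bash

for i in 1 2 3; do python3 -m jog '0 0 0 0 0 0 1; 0 0 0 0 0 0 1; 0 0 0 0 0 0 1; 0 0 0 0 0 0 1; 0 0 0 0 0 0 1' | grep -E "time|ft_f"; done
python3 - <<'E'
from bench import *
from h import *
loc(sense())
for n in("top","side"):
    s=snapshot(n);b=(160,110,320,255) if n=="top" else (170,100,330,245)
    o=s["img"][b[1]:b[3],b[0]:b[2],::-1];cv2.imwrite(f"pics/{n}3.png",cv2.resize(o,(400,400),interpolation=2))
a,b=[cv2.imread(f"pics/{n}3.png") for n in("top","side")];cv2.imwrite("pics/m3.png",np.hstack([a,b]))
E
```

```text
time: 6.98
ft_force: [0.9, -0.7, 3.4]
time: 7.6
ft_force: [1.7, -0.0, 4.5]
time: 8.22
ft_force: [1.2, 0.2, 4.2]
t 8.22 local [ 47.5 114.8 156.7] rpy [-180.      0.      6.79] F [1.2 0.2 4.2] gap 0.0
```

View pics/m3.png

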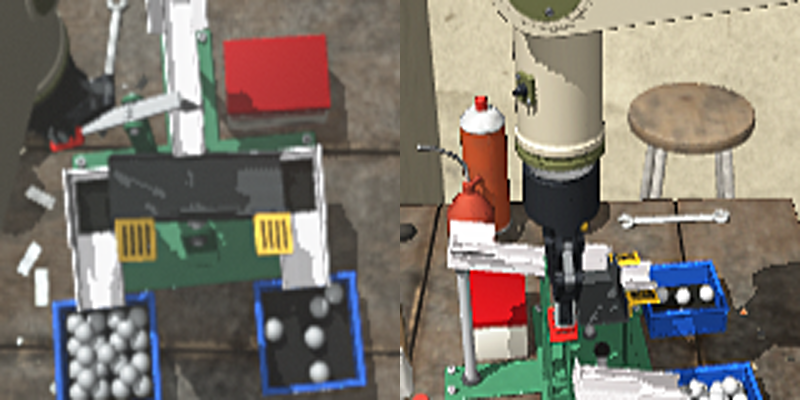

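The top view shows an empty feed track and five balls in the right tray, at (273,328), (318,306), (333,292), (315,337) and (319,371). Now I lift straight up to let the lever go, then back away.

```bash

python3 -m jog '0 0 -0.1 0 0 0 1; 0 0 -0.15 0 0 0 1; 0 0 -0.25 0 0 0 1; 0 0 -0.4 0 0 0 1; 0 0 -0.3 0 0 0 1' 
python3 -m jog '0 0 0 0 0 0 1; 0 0 0 0 0 0 1; 0 0 0 0 0 0 1; 0 0 0 0 0 0 1; 0 0 0 0 0 0 1' >/dev/null
python3 - <<'E'
from bench import *
from h import *
loc(sense())
for n in("top","side"):
    s=snapshot(n);b=(160,110,320,255) if n=="top" else (170,100,330,245)
    o=s["img"][b[1]:b[3],b[0]:b[2],::-1];cv2.imwrite(f"pics/{n}4.png",cv2.resize(o,(400,400),interpolation=2))
a,b=[cv2.imread(f"pics/{n}4.png") for n in("top","side")];cv2.imwrite("pics/m4.png",np.hstack([a,b]))
E
```

```text
time: 8.95
tool_pos: [640.0, -43.5, 452.4]
tcp_rot: [179.9, -0.1, 6.8]
ft_force: [0.4, -0.0, 0.6]
finger_gap: 0.1
grip_force: 0.0
t 9.57 local [ 47.4 114.8 276. ] rpy [-1.7998e+02  6.0000e-02  6.7900e+00] F [-0.7  0.2 -0.3] gap -0.0
```

View pics/m4.png

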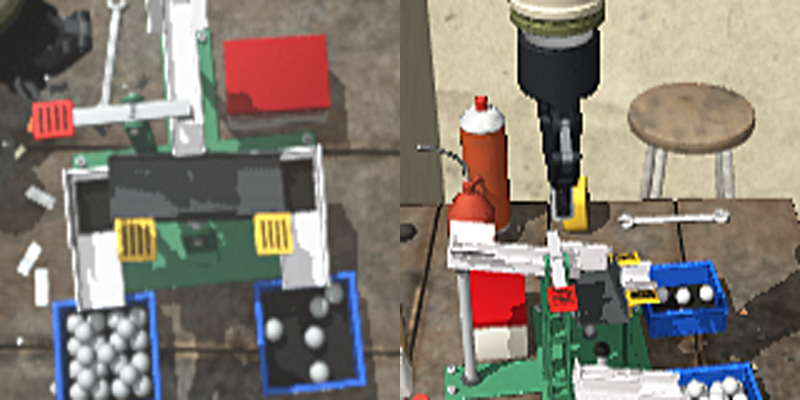

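The lever is back up with its pad at (53,118), the seesaw is still tipped right, and all five balls lie in the right tray. The robot is touching nothing, so I'm handing in.

```bash
python3 -c "
from bench import *;print(hand_in())"
```

```text
the job is handed in; nothing more can be done
None
```

The job is handed in at about 10 s on the robot's clock: the seesaw lies tipped to the right, all five balls are in the right tray, and the lever has sprung back up with the arm clear.

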